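# Press a display panel into its edge rail

### The job

Gently slide the black glass panel along the press deck until it lies against the side stop, and couple the lever to the ram with the coupling pin from its holder block, pushed fully home through both ears and the eye between them. Then pull the lever through its whole stroke so that the ram drives the panel into the edge rail, hold it there for a second, and ease the lever slowly back to rest, never letting it spring back. Leave the pin in and the panel in the rail, and do not disturb the other things on the bench.

Things in the scene. Friction and masses are not known exactly. Their poses are not given: they have to be found in the camera images.
- press: Edge-rail press, aluminium plate fixed to the bench. Origin: on the bench under the nest's middle; x away from the robot at yaw 0, y left, z up. Its frame, mm: plate x -92..95, y -75..195; deck top, on which the panel slides, z 12. Two splayed guides 12 high funnel the panel into the nest: gap x -60..28 at y 61, 12 wider to each side at y 87; left of them the deck is open. All at the nest is under 36 high
- side_stop (a point): Foot of the side stop's face, on the deck (press x -10, y -51, z 12); axes as the press. The stop is a fixed dark bar 14 high on the right of the nest, along press x -47..27; its face looks to press +y
- rail_mouth (a point): Middle of the mouth of the steel edge rail on the near side of the press, at deck height (press x -62, y 0, z 12); axes as the press. The rail is a U-shaped slot open to press +x, 20 deep, 11 high above the deck, press y -68..60
- panel: Black glass display panel, 80 (own x) x 102 (own y) x 8 thick, 90 g, flat on the deck left of the nest, own axes nearly along the press's. Origin: middle of its underside. Against the side stop its origin is at press y 0; it reaches the rail mouth at press x -22; a full stroke of the coupled ram leaves it at press x about -39, 17 deep in the rail
- pin: Coupling pin, steel with black grip, 85 long, 90 g, upright in the holder block's middle hole. Origin at its lower tip, z up to the grip. Shank 12 dia. from 0 to 37 (first 6 tapered), collar 22 dia. 37 to 42, neck 14 dia. to 50, round grip 22 dia. 50 to 85. In the block the collar rests on its top, 40 above the bench; lift it 40 to clear
- pin_block: Aluminium holder block, 44 (own x) x 104 (own y) x 40 high, fixed to the bench; origin at the middle of its underside. Two short dowels 12 high stand fixed in it, 36 to either side of the pin along own y
- lever_eye (a point): Centre of the hole in the lever's upper ear, on the ear's top face, 70 above the bench; moves with the lever. Ears: straps 26 wide with 14 mm holes, z 62..70 and 40..48 above the bench; between them the ram's lug, slotted eye 14 x 20, z 50..60, in line with the holes at rest. The pin enters from above; home, its collar sits on the ear, its tip 37 below this point
- lever_grip (a point): Middle of the upright black hand grip at the lever's end, 120 above the bench; moves with the lever. Grip: round post of radius 11 to 13, from 68 to 150 above the bench; the lever's bar below it is at 48 to 62. It can be hooked from its far side with shut fingers and drawn toward the robot
- lever_pivot (a point): Point on the lever's upright pivot axis, 70 above the bench, at press x 62, y 49; lever_grip is 190 and lever_eye 50 from the axis. The pivot post is 26 wide and 83 high
- lever (a joint): Lever angle, rad: 0 at rest on its stop (lever points to press -y, swung 0.32 rad toward press +x), 0.64 at the end stop; grows as the grip is pulled toward the robot, clockwise from above. Return spring: about 5 N at the grip at rest, 12 N at full stroke; hardly damped, it flies back if let go
- ram (a joint): Ram travel, m: 0 at rest, with its pusher bar (rubber face, 94 wide, 24 high) across the far side of the nest at press x 30; grows as it pushes the panel to press -x. The lever moves it only through the pin, to about 0.029 at full stroke because of the play in the holes. A light spring (2 to 4 N) returns it
- tape_amber: Bystander: roll of amber tape, 84 in diameter, 19 high, at the back right; leave it
- gauge_block: Bystander: pale aluminium block with two pins, 36 x 80 x 32, in the steel tray right of the press; leave it
- uv_meter: Bystander: round white meter, 100 in diameter, 16 high, at the back left; leave it
- screwdriver_red: Bystander: screwdriver with red handle, 160 long, at the left end of the bench; leave it
- syringe_1: Bystander: amber dosing syringe, 149 x 33 x 20, in the steel tray right of the press, the one farther right; leave it
- syringe_2: Bystander: amber dosing syringe, 149 x 33 x 20, in the steel tray right of the press, the one nearer the press; leave it
- hex_key: Bystander: black L-shaped hex key, 35 x 93 x 6, on the bench right beside the press, under the lever's sweep; leave it
- screwdriver_blue: Bystander: screwdriver with blue handle, 145 long, beside the red one; leave it
There are look-alikes about, which are no part of the job. Leave any green, pink or purple look-alike of the pin alone.

How it is judged:
By the outcome, as a careful person would: the job done as asked, in the order asked, and still so for the second after the job is handed in, with the robot touching nothing.
It also fails if it takes over 72 s, if anything falls off the work surface, if the arm or the gripper's body presses on something with over 40 N, if the wrist force passes 120 N, or if a joint passes its speed limit or range.

### The arm

A 6-joint arm with a two-finger parallel gripper is mounted at the origin on a cart in front of the work surface, level with it; the furniture and walls round the work are solid. World frame = base frame: x ahead of the robot, y to its left, z up, the work surface at z = 0. Lengths are in m, angles in rad, forces in N, time in s.
With the tool pointing down it reaches from about 0.375 to 0.9 m from the base axis. Payload 3.1 kg.
Tool frame: the origin (TCP) lies between the finger pads; the fingertips stand 17 mm ahead of it and the grasp point (between the pads) lies 2 mm behind it; z points along the fingers, y is the line along which they close (so a half turn about z gives the same grasp; the last joint's range is limited). The gripper opens to 85 mm and grips with 20 to 120 N. Pads are 22 mm wide; open, the fingers measure 114 mm over their backs; the gripper's body (76 mm by 85 mm) begins 54 mm behind the grasp point. The pads swing forward as they close: fully open they stand 13 mm farther back than shut.
Start: joints at [-1.341, 0.527, 1.433, -0, 1.181, -0.178], TCP at [0.248, -0.573, 0.248] pointing down, gripper open.
Joint ranges: [-3.08, 3.08], [-0.75, 2.2], [0.22, 2.44], [-1.43, 4.57], [0, 2.65], [-2.85, 2.85]. Speed limits (rad/s): [2.79, 2.79, 3.14, 3.14, 3.14, 3.14].

### API

Orientations are given as a unit quaternion [x, y, z, w].
In Python, from station import sense, vision, order gives the robot as it stands.
- The arm moves only by the shell command python3 -m crank 'ROWS' [OPENING] [FORCE]. ROWS is JSON, a list of rows, each an object with "dp": the shift along the world's x, y, z in units of 30 mm (1.0 is 30 mm), a list of three; "angular": the turn, a rotation vector about the world's x, y, z in degrees, a list of three. In form: [{"dp": [dx, dy, dz], "angular": [ax, ay, az]}, ...]. A call has 1 to 20 rows; each row shifts and turns the commanded pose from where the row before left it; what a row does not reach is not made up. A row lasts 1/10 s, in which the tool goes at most 50 mm and 8.59 degrees, less where a joint would pass 70% of its speed; a pose out of reach is approached as far as the arm can. A call is refused whole if a number of a shift passes 1 or a number of a turn 8.59, either way. A call with a gripper value outside its range is refused whole. OPENING is the closure, from 0 (fully open) to 1 (shut), set as the call begins (- or left out, the last holds). The fingers move at their own pace and stop on an object; FORCE is the grip in N (left out, the last holds). Time passes only in rows, so rows that do not move let the fingers close. It gives the time, the measured TCP pose, the force, the opening and the grip force at its end, in the units of the state.
- sense(): the state, without advancing time (a new reading comes with each control period).
- vision.snapshot(name): name is "side" or "top"; returns a dict with "image" (420x560x3 uint8, blue, green, red), "range_z" (420x560 float32, m along the optical axis (not along the pixel's ray), 0 where there is no reading), "mtx" (3x3 intrinsics, pixels), "dist" ([k1, k2, p1, p2, k3] as OpenCV has them; the pictures are not rectified), "pose" (4x4, takes a point from camera to world coordinates). Camera axes: x right, y down, z forward; pixel columns grow to the right and rows downward; lengths in m; the calibration is good to about 2 mm. A picture is of the moment at which its call begins.
- order.sign_off(): hands the job in; it is judged then, once.
The state is a dict: "t": time; "q": joint angles; "qd": joint speeds; "tau": joint torques, N m; "tcp_pos": TCP position; "tool_rot": TCP orientation; "force": force on the tool from outside, world axes, zero at the start; "ft_torque": the same for the moment, N m; "finger_gap": opening from 0.0 (shut) to 1.0 (fully open); "gripper_force": force on a finger pad.
Only numpy, scipy, OpenCV 4.12 (cv2) and the standard library are available. Lean on these libraries where they do the work, as an engineer would, in place of code of your own. Each camera call takes 0.05 s, during which the arm holds its last target. There are 200 camera calls.

## Working session

There is one attempt and no reset: what is moved stays moved. The work goes in short steps, Python scripts to look and compute and a shell command to move; the robot and the scene stay as the last step left them, time stands still between calls to the robot, and variables do not carry over. Pictures are saved under pics/ and viewed, at most 12 in all, crops included, and the job is handed in when it is done.

```bash
mkdir -p pics; cat > h.py <<'E'
import numpy as np, cv2
from station import sense, vision, order
def snap(n):
    s=vision.snapshot(n); np.savez(''+n+'.npz',**{k:np.array(v) for k,v in s.items()}); return s
def load(n): return dict(np.load(''+n+'.npz'))
def world(s):
    h,w=s['range_z'].shape
    u,v=np.meshgrid(np.arange(w),np.arange(h))
    p=cv2.undistortPoints(np.stack([u,v],-1).reshape(-1,1,2).astype(float),s['mtx'],s['dist']).reshape(h,w,2)
    z=s['range_z'][...,None]
    c=np.concatenate([p*z,z],-1)
    return c@s['pose'][:3,:3].T+s['pose'][:3,3]
def ray_at(s,px,z):
    p=cv2.undistortPoints(np.array(px,float).reshape(-1,1,2),s['mtx'],s['dist']).reshape(-1,2)
    d=np.c_[p,np.ones(len(p))]@s['pose'][:3,:3].T; o=s['pose'][:3,3]
    return o+d*((z-o[2])/d[:,2])[:,None]
def proj(s,P):
    R=s['pose'][:3,:3].T; t=-R@s['pose'][:3,3]
    return cv2.projectPoints(np.array(P,float).reshape(-1,1,3),cv2.Rodrigues(R)[0],t,s['mtx'],s['dist'])[0].reshape(-1,2)
E
python3 - <<'E'
from h import *
for n in('top','side'):
    s=snap(n); cv2.imwrite(f'pics/{n}0.png',cv2.resize(s['image'],(800,600))); print(n,s['pose'].round(3).tolist(),s['mtx'].round(0).tolist())
print(sense())
E
```

```text
top [[0.002, -1.0, 0.031, 0.464], [-1.0, -0.002, -0.007, 0.071], [0.007, -0.031, -0.999, 1.278], [0.0, 0.0, 0.0, 1.0]] [[479.0, 0.0, 274.0], [0.0, 479.0, 219.0], [0.0, 0.0, 1.0]]
side [[-1.0, 0.023, -0.005, 0.503], [0.016, 0.537, -0.844, 1.145], [-0.017, -0.843, -0.537, 0.801], [0.0, 0.0, 0.0, 1.0]] [[446.0, 0.0, 280.0], [0.0, 446.0, 203.0], [0.0, 0.0, 1.0]]
{'t': 0.1, 'q': array([-1.34051058e+00,  5.28399299e-01,  1.43379845e+00,  3.48756814e-05,
        1.18138212e+00, -1.78492407e-01]), 'qd': array([-0.00198434, -0.00113095, -0.0036551 ,  0.00047358,  0.00021587,
        0.00053876]), 'tau': array([-4.78859656e-04, -4.43305707e+01, -1.78585732e+01, -2.49650266e-04,
        3.91345908e-03,  8.55627462e-06]), 'tcp_pos': array([ 0.24832701, -0.57287698,  0.24740767]), 'tool_rot': array([ 9.79186029e-01,  2.02962393e-01, -9.60795821e-06, -9.93692415e-04]), 'force': array([-0.78412048, -0.28347989, -0.41840178]), 'ft_torque': array([ 0.01154361, -0.03021283, -0.02026017]), 'gripper_force': 0.0, 'finger_gap': 0.9994919387215462}
```

View pics/top0.png

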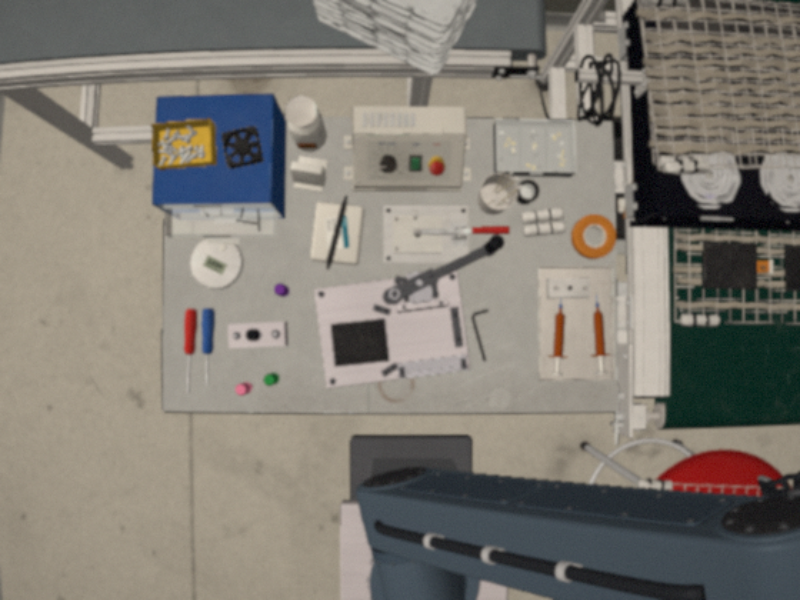

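View pics/side0.png

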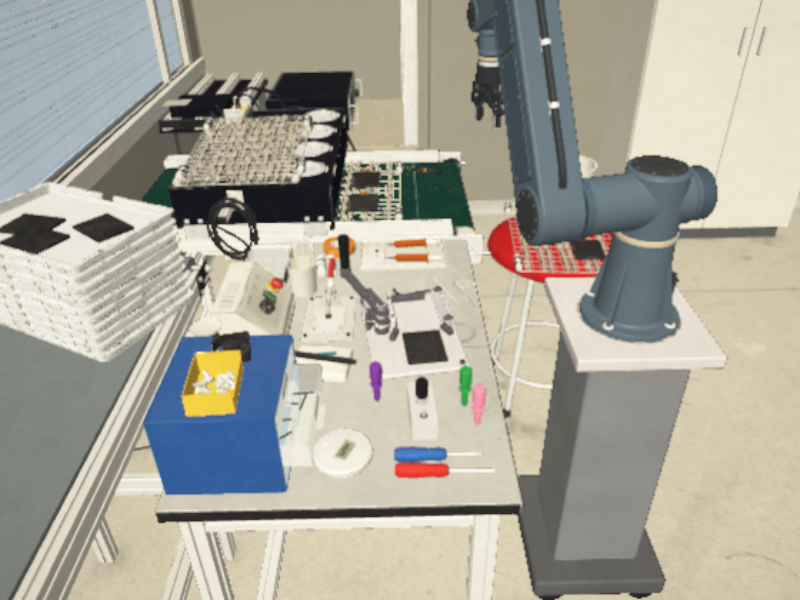

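The top view shows the panel at (360,343), the pin in its block at (254,335), the lever grip at (495,243) and the pivot at about (393,291). The look-alikes are purple (281,290), green (271,379) and pink (242,389). The black one in the white block, between two dowels, fits the description of the pin. I'll confirm it in an enlarged crop.

```bash
python3 - <<'E'
from h import *
s=load('top'); im=s['image']
c=cv2.resize(im[155:290,150:360],None,fx=3.8,fy=3.8,interpolation=cv2.INTER_CUBIC); cv2.imwrite('pics/crop1.png',c)
s2=load('side'); c2=cv2.resize(s2['image'][150:320,215:360],None,fx=3.5,fy=3.5,interpolation=cv2.INTER_CUBIC); cv2.imwrite('pics/crop2.png',c2)
W=world(s)
for n,(u,v) in dict(panel=(252,240),pin=(177.5,234.5),grip=(347,170),pivot=(275,204)).items():
    print(n,W[int(v)-2:int(v)+3,int(u)-2:int(u)+3].reshape(-1,3).mean(0).round(4))
b=W[...,2]; print(np.median(b[250:280,340:370]))
E
```

```text
panel [0.4489 0.1197 0.0192]
pin [0.4641 0.3051 0.0862]
grip [ 0.6175 -0.111   0.148 ]
pivot [0.5399 0.06   0.0804]
0.00010224805715719487
```

View pics/crop1.png

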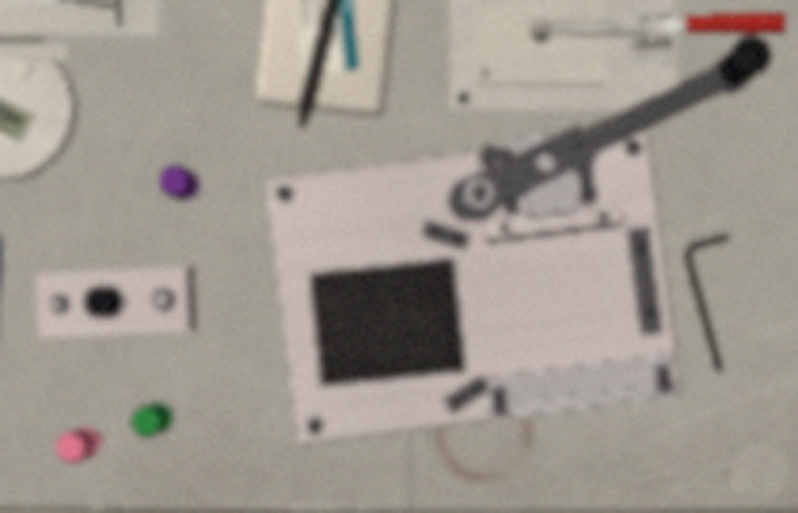

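View pics/crop2.png

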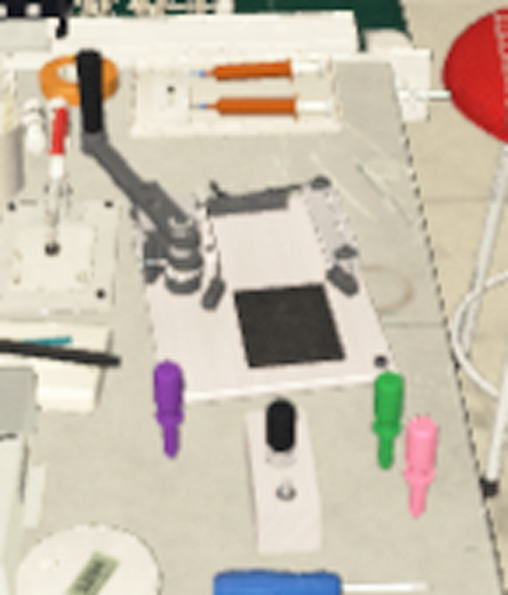

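The crop confirms it: only the black pin stands in the holder block between two dowels, while the purple, green and pink ones stand free on the bench. The eye hole is at crop (545,160) and the pivot at (480,192). Next I fit the poses.

```bash
python3 - <<'E'
from h import *
s=load('top'); im=s['image'].astype(int); W=world(s)
f=lambda P:[((x+.5)/3.8-.5+150,(y+.5)/3.8-.5+155) for x,y in P]
C=ray_at(s,f([(268,182),(300,440),(678,392),(645,135)]),.012)[:,:2]
M=np.array([(95,195),(-92,195),(-92,-75),(95,-75)])/1000.
def rigid(M,C):
    a=M-M.mean(0);b=C-C.mean(0);th=np.arctan2((a[:,0]*b[:,1]-a[:,1]*b[:,0]).sum(),(a*b).sum())
    R=np.array([[np.cos(th),-np.sin(th)],[np.sin(th),np.cos(th)]]);t=C.mean(0)-R@M.mean(0);return th,R,t
th,R,t=rigid(M,C);print('plate',np.degrees(th),t,(M@R.T+t-C).round(4).tolist())
eye=ray_at(s,f([(545,160)]),.070)[0];pv=ray_at(s,f([(480,192)]),.083)[0];gr=ray_at(s,f([(746,56)]),.150)[0]
print('eye,pv,grip seen',eye,pv,gr)
for n,p in dict(eye=(77.7,1.5),pv=(62,49),grip=(121.8,-131.4),stop=(-10,-51)).items(): print(n,R@(np.array(p)/1000)+t)
# panel
g=im.sum(2); m=((g<150)&(abs(W[...,2]-.02)<.006)).astype(np.uint8); 
n,l,st,ce=cv2.connectedComponentsWithStats(m); 
L=l==l[240,252]; pts=np.argwhere(L)[:,::-1]
P=ray_at(s,pts,.020)[:,:2].astype(np.float32); r=cv2.minAreaRect(P*1000);print('panel',r,P.mean(0))
h=W[...,2]
# pin top, block
m=(h>.07)&(np.abs(W[...,0]-.464)<.03)&(np.abs(W[...,1]-.305)<.03); print('pin',W[m].mean(0),m.sum(), 'ray',ray_at(s,np.argwhere(m)[:,::-1],.085).mean(0))
m=(abs(h-.04)<.006)&(np.abs(W[...,0]-.464)<.05)&(np.abs(W[...,1]-.305)<.08); print('block',cv2.minAreaRect((W[m][:,:2]*1000).astype(np.float32)))
s2=load('side');W2=world(s2)
m=(W2[...,2]>.052)&(W2[...,2]<.09)&(np.abs(W2[...,0]-.464)<.03)&(np.abs(W2[...,1]-.305)<.03);print('pin side',W2[m].mean(0),m.sum(),W2[m].min(0),W2[m].max(0))
m=(abs(W2[...,2]-.12)<.025)&(np.hypot(W2[...,0]-.6175,W2[...,1]+.111)<.05);print('grip side',W2[m].mean(0),W2[m].min(0),W2[m].max(0))
print(sense()['t'])
E
```

```text
plate 7.2920597777258624 [0.48099973 0.00192414] [[0.0026, 0.0026], [-0.0032, 0.0019], [-0.0027, -0.0027], [0.0033, -0.0019]]
eye,pv,grip seen [0.55910727 0.01424465 0.07      ] [0.53686097 0.0576415  0.083     ] [ 0.61870464 -0.10812496  0.15      ]
eye [0.5578809  0.01327424]
pv [0.53627885 0.05839731]
grip [ 0.61849284 -0.11295338]
stop [ 0.47755389 -0.04993265]
panel ((450.7119445800781, 120.94295501708984), (69.67450714111328, 91.69731903076172), 6.265508651733398) [0.4508155  0.12078247]
pin [0.46409044 0.30728089 0.08510804] 58 ray [0.46409159 0.30731874 0.085     ]
block ((464.0475158691406, 307.7427673339844), (41.6539306640625, 104.170654296875), 0.33324360847473145)
pin side [0.46479014 0.31479841 0.07569188] 121 [0.45489558 0.30254189 0.05457735] [0.47470612 0.32293161 0.08935999]
grip side [ 0.61853997 -0.10357901  0.12188679] [ 0.60744672 -0.11994484  0.09700372] [ 0.6315073  -0.09543672  0.14481291]
0.1
```

```bash
python3 -m crank '[{"dp":[0.5,0.98,0],"angular":[0,0,2.84]},{"dp":[0.5,0.98,0],"angular":[0,0,2.84]},{"dp":[0.5,0.98,0],"angular":[0,0,2.84]},{"dp":[0.5,0.98,0],"angular":[0,0,2.84]},{"dp":[0.5,0.98,0],"angular":[0,0,2.84]},{"dp":[0.5,0.98,0],"angular":[0,0,2.84]},{"dp":[0.5,0.98,0],"angular":[0,0,2.84]},{"dp":[0.5,0.98,0],"angular":[0,0,2.84]},{"dp":[0.5,0.98,0],"angular":[0,0,2.84]},{"dp":[0.5,0.98,0],"angular":[0,0,2.84]},{"dp":[0.5,0.98,0],"angular":[0,0,2.84]},{"dp":[0.5,0.98,0],"angular":[0,0,2.84]},{"dp":[0.5,0.98,0],"angular":[0,0,2.84]}]' 0.5 30
python3 -m crank '[{"dp":[0,0.98,0],"angular":[0,0,2.84]},{"dp":[0,0.98,0],"angular":[0,0,2.84]},{"dp":[0,0.98,0],"angular":[0,0,2.84]},{"dp":[0,0.98,0],"angular":[0,0,2.84]},{"dp":[0,0.98,0],"angular":[0,0,2.84]},{"dp":[0,0.98,0],"angular":[0,0,2.84]},{"dp":[0,0.98,0],"angular":[0,0,2.84]},{"dp":[0,0.98,0],"angular":[0,0,2.84]},{"dp":[0,0.98,0],"angular":[0,0,2.84]},{"dp":[0,0.98,0],"angular":[0,0,2.84]},{"dp":[0,0.98,0],"angular":[0,0,2.84]},{"dp":[0,0.98,0],"angular":[0,0,2.84]},{"dp":[0,0.98,0],"angular":[0,0,2.84]},{"dp":[0,0,0],"angular":[0,0,0]}]'
```

```text
t: 1.4
tcp_pos: [0.4437, -0.1898, 0.2481]
tool_rot: [0.864, 0.503, -0.0, -0.0]
force: [0.6, -0.5, -0.3]
finger_gap: 0.503
gripper_force: 0.0
t: 2.8
tcp_pos: [0.4431, 0.1935, 0.2481]
tool_rot: [0.659, 0.752, 0.0, -0.0]
force: [-0.1, 0.2, -0.1]
finger_gap: 0.503
gripper_force: 0.0
```

```bash
python3 -m crank '[{"dp":[0,0,-1],"angular":[0,0,0]},{"dp":[0,0,-1],"angular":[0,0,0]},{"dp":[0,0,-1],"angular":[0,0,0]},{"dp":[0,0,-1],"angular":[0,0,0]},{"dp":[0,0,-1],"angular":[0,0,0]},{"dp":[0,0,-1],"angular":[0,0,0]},{"dp":[0,0,-0.8],"angular":[0,0,0]},{"dp":[0,0,0],"angular":[0,0,0]},{"dp":[0,0,-0.1],"angular":[0,0,0]},{"dp":[0,0,-0.1],"angular":[0,0,0]}]'
python3 - <<'E'
from h import *
s=snap('side');W=world(s)
t=sense()['tcp_pos'];m=(np.hypot(W[...,0]-t[0],W[...,1]-t[1])<.05)&(W[...,2]>.0)
b=s['image'].sum(2)
u=proj(s,[t])[0];print(t,u)
u0,v0=u.astype(int)
cv2.imwrite('pics/tip.png',cv2.resize(s['image'][v0-60:v0+60,u0-80:u0+80],None,fx=5,fy=5,interpolation=cv2.INTER_CUBIC))
E
```

```text
t: 3.8
tcp_pos: [0.4443, 0.1908, 0.0392]
tool_rot: [0.661, 0.75, 0.001, 0.001]
force: [0.2, 1.3, 0.2]
finger_gap: 0.497
gripper_force: 0.0
[0.44418877 0.19084289 0.03899099] [300.57543927 250.61097133]
```

View pics/tip.png

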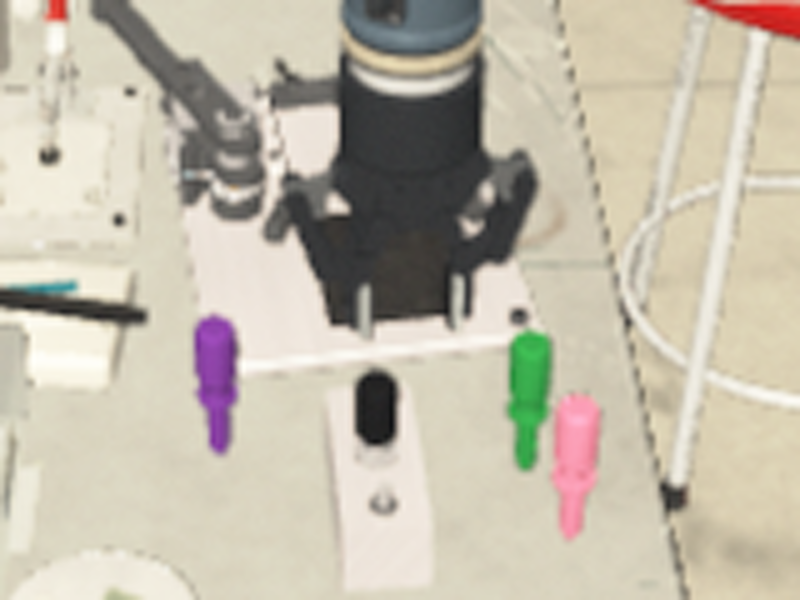

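The view shows the two fingers straddling the panel's left edge: tips at about (365,335) and (457,325), panel edge at about (330–470,320). The black pin is at (376,410). I lower in small steps until the tips touch the deck.

```bash
for i in 1; do python3 -m crank '[{"dp":[0,0,0],"angular":[0,0,0]},{"dp":[0,0,-0.05],"angular":[0,0,0]},{"dp":[0,0,-0.05],"angular":[0,0,0]},{"dp":[0,0,0],"angular":[0,0,0]}]'
python3 -m crank '[{"dp":[0,0,-0.05],"angular":[0,0,0]},{"dp":[0,0,-0.05],"angular":[0,0,0]},{"dp":[0,0,0],"angular":[0,0,0]}]'; done
```

```text
t: 4.25
tcp_pos: [0.4435, 0.191, 0.0354]
tool_rot: [0.661, 0.75, 0.0, 0.0]
force: [0.4, -0.5, -0.9]
finger_gap: 0.498
gripper_force: 0.0
t: 4.55
tcp_pos: [0.4433, 0.1909, 0.0321]
tool_rot: [0.661, 0.75, -0.0, -0.0]
force: [-0.6, -0.9, -0.7]
finger_gap: 0.498
gripper_force: 0.0
```

```bash
python3 -m crank '[{"dp":[0,0,-0.05],"angular":[0,0,0]},{"dp":[0,0,0],"angular":[0,0,0]}]'|grep -E "pos|force"
python3 -m crank '[{"dp":[0,0,-0.05],"angular":[0,0,0]},{"dp":[0,0,0],"angular":[0,0,0]}]'|grep -E "pos|force"
```

```text
tcp_pos: [0.4433, 0.1909, 0.0306]
force: [-0.2, -0.4, 0.1]
gripper_force: 0.0
tcp_pos: [0.4434, 0.1909, 0.0292]
force: [0.4, 0.3, -0.1]
gripper_force: 0.0
```

```bash
python3 -m crank '[{"dp":[0,0,-0.05],"angular":[0,0,0]},{"dp":[0,0,0],"angular":[0,0,0]}]'|grep -E "pos|force"
python3 -m crank '[{"dp":[0,0,-0.05],"angular":[0,0,0]},{"dp":[0,0,0],"angular":[0,0,0]}]'|grep -E "pos|force"
```

```text
tcp_pos: [0.4434, 0.1909, 0.0277]
force: [0.4, -0.3, 0.4]
gripper_force: 0.0
tcp_pos: [0.4435, 0.1909, 0.0272]
force: [-1.3, -0.2, 8.6]
gripper_force: 4.2
```

```bash
python3 -m crank '[{"dp":[0,0,0.1],"angular":[0,0,0]},{"dp":[0.013,-0.1,0],"angular":[0,0,0]},{"dp":[0.013,-0.1,0],"angular":[0,0,0]},{"dp":[0.013,-0.1,0],"angular":[0,0,0]},{"dp":[0.013,-0.1,0],"angular":[0,0,0]},{"dp":[0.013,-0.1,0],"angular":[0,0,0]},{"dp":[0.013,-0.1,0],"angular":[0,0,0]},{"dp":[0.013,-0.1,0],"angular":[0,0,0]},{"dp":[0.013,-0.1,0],"angular":[0,0,0]},{"dp":[0.013,-0.1,0],"angular":[0,0,0]},{"dp":[0.013,-0.1,0],"angular":[0,0,0]},{"dp":[0.013,-0.1,0],"angular":[0,0,0]},{"dp":[0.013,-0.1,0],"angular":[0,0,0]}]'
python3 - <<'E'
from h import *
s=snap('top')
cv2.imwrite('pics/push1.png',cv2.resize(s['image'][155:290,190:370],None,fx=4,fy=4,interpolation=cv2.INTER_CUBIC))
E
```

```text
t: 6.65
tcp_pos: [0.4482, 0.1547, 0.0293]
tool_rot: [0.661, 0.75, 0.0, 0.0]
force: [-0.5, 0.0, -0.6]
finger_gap: 0.5
gripper_force: 0.2
```

View pics/push1.png

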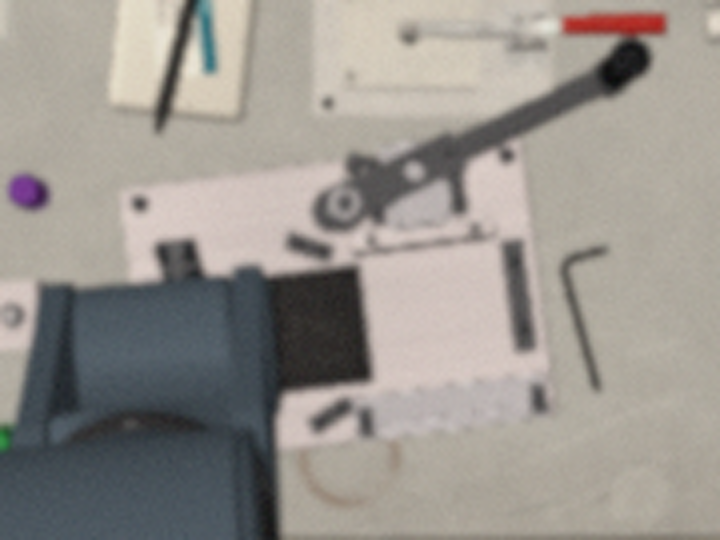

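The picture shows the panel moving squarely, its leading edge at (360–370, 268–380) and heading between the guides at (310,245) and (332,415). I continue.

```bash
python3 -m crank '[{"dp":[0.013,-0.1,0],"angular":[0,0,0]},{"dp":[0.013,-0.1,0],"angular":[0,0,0]},{"dp":[0.013,-0.1,0],"angular":[0,0,0]},{"dp":[0.013,-0.1,0],"angular":[0,0,0]},{"dp":[0.013,-0.1,0],"angular":[0,0,0]},{"dp":[0.013,-0.1,0],"angular":[0,0,0]},{"dp":[0.013,-0.1,0],"angular":[0,0,0]},{"dp":[0.013,-0.1,0],"angular":[0,0,0]},{"dp":[0.013,-0.1,0],"angular":[0,0,0]},{"dp":[0.013,-0.1,0],"angular":[0,0,0]},{"dp":[0.013,-0.1,0],"angular":[0,0,0]},{"dp":[0.013,-0.1,0],"angular":[0,0,0]}]'|grep -E "pos|force"
python3 -m crank '[{"dp":[0.013,-0.1,0],"angular":[0,0,0]},{"dp":[0.013,-0.1,0],"angular":[0,0,0]},{"dp":[0.013,-0.1,0],"angular":[0,0,0]},{"dp":[0.013,-0.1,0],"angular":[0,0,0]},{"dp":[0.013,-0.1,0],"angular":[0,0,0]},{"dp":[0.013,-0.1,0],"angular":[0,0,0]},{"dp":[0.013,-0.1,0],"angular":[0,0,0]},{"dp":[0.013,-0.1,0],"angular":[0,0,0]},{"dp":[0.013,-0.1,0],"angular":[0,0,0]},{"dp":[0.013,-0.1,0],"angular":[0,0,0]},{"dp":[0.013,-0.1,0],"angular":[0,0,0]}]'|grep -E "pos|force"
```

```text
tcp_pos: [0.4528, 0.1187, 0.0293]
force: [-0.6, 1.7, -0.0]
gripper_force: 0.4
tcp_pos: [0.4571, 0.0857, 0.0293]
force: [-0.3, 1.0, 0.1]
gripper_force: 0.4
```

```bash
python3 -m crank '[{"dp":[0.013,-0.1,0],"angular":[0,0,0]},{"dp":[0.013,-0.1,0],"angular":[0,0,0]},{"dp":[0.013,-0.1,0],"angular":[0,0,0]},{"dp":[0.013,-0.1,0],"angular":[0,0,0]},{"dp":[0.013,-0.1,0],"angular":[0,0,0]},{"dp":[0.007,-0.05,0],"angular":[0,0,0]},{"dp":[0.007,-0.05,0],"angular":[0,0,0]},{"dp":[0.005,-0.04,0],"angular":[0,0,0]}]'|grep -E "pos|force"
python3 -m crank '[{"dp":[0.005,-0.04,0],"angular":[0,0,0]},{"dp":[0.005,-0.04,0],"angular":[0,0,0]}]'|grep -E "pos|force"
python3 -m crank '[{"dp":[0.005,-0.04,0],"angular":[0,0,0]}]'|grep -E "pos|force"
```

```text
tcp_pos: [0.4596, 0.0666, 0.0293]
force: [0.2, 0.6, -0.0]
gripper_force: 0.4
tcp_pos: [0.4599, 0.0643, 0.0293]
force: [0.5, 0.8, 0.5]
gripper_force: 0.4
tcp_pos: [0.4601, 0.0631, 0.0293]
force: [0.5, 1.2, 0.2]
gripper_force: 0.4
```

```bash
python3 - <<'E'
from h import *
s=snap('top')
cv2.imwrite('pics/push2.png',cv2.resize(s['image'][155:290,210:370],None,fx=4,fy=4,interpolation=cv2.INTER_CUBIC))
E
```

```text
(no output)
```

View pics/push2.png

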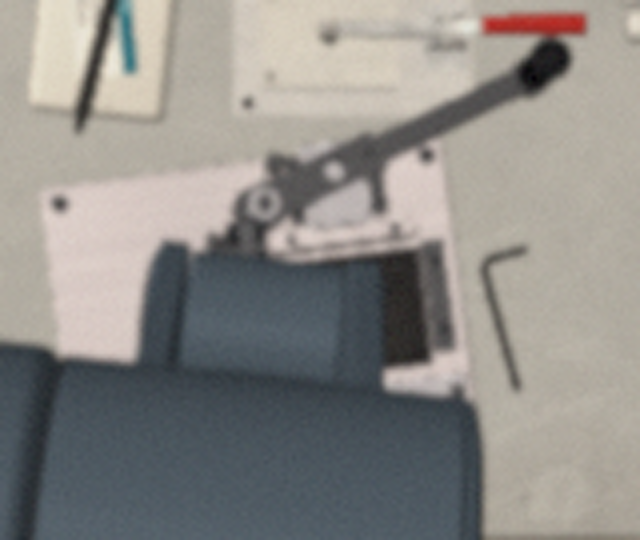

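The panel's leading edge (about 420,300) is now almost at the stop bar (about 435,300). I creep forward until the force rises.

```bash
for k in a; do python3 -m crank '[{"dp":[0.004,-0.03,0],"angular":[0,0,0]},{"dp":[0,0,0],"angular":[0,0,0]}]'|grep -E "pos|force"
python3 -m crank '[{"dp":[0.004,-0.03,0],"angular":[0,0,0]},{"dp":[0,0,0],"angular":[0,0,0]}]'|grep -E "pos|force"
python3 -m crank '[{"dp":[0.004,-0.03,0],"angular":[0,0,0]},{"dp":[0,0,0],"angular":[0,0,0]}]'|grep -E "pos|force"; done
```

```text
tcp_pos: [0.4602, 0.0621, 0.0293]
force: [0.1, -0.2, -1.1]
gripper_force: 0.0
tcp_pos: [0.4599, 0.0616, 0.0293]
force: [-0.2, 2.9, 0.4]
gripper_force: 1.3
tcp_pos: [0.4597, 0.0613, 0.0293]
force: [-1.1, 7.0, 1.0]
gripper_force: 3.6
```

The reaction is 7 N with press y at 61.6 mm (62 expected), so the panel is against the stop. I back off, then go above the pin.

```bash
python3 -m crank '[{"dp":[-0.006,0.05,0],"angular":[0,0,0]},{"dp":[-0.013,0.1,0],"angular":[0,0,0]},{"dp":[-0.013,0.1,0],"angular":[0,0,0]},{"dp":[0,0,0.3],"angular":[0,0,0]},{"dp":[0,0,1],"angular":[0,0,0]},{"dp":[0,0,1],"angular":[0,0,0]},{"dp":[0,0,1],"angular":[0,0,0]},{"dp":[0,0,1],"angular":[0,0,0]},{"dp":[0,0,0.2],"angular":[0,0,0]}]'|grep -E "pos|force"
python3 -m crank '[{"dp":[0.02,0.98,0],"angular":[0,0,-1]},{"dp":[0.02,0.98,0],"angular":[0,0,-1]},{"dp":[0.02,0.98,0],"angular":[0,0,-1]},{"dp":[0.02,0.98,0],"angular":[0,0,-1]},{"dp":[0.02,0.98,0],"angular":[0,0,-1]},{"dp":[0.02,0.98,0],"angular":[0,0,-1]},{"dp":[0.02,0.98,0],"angular":[0,0,-1]},{"dp":[0.02,0.98,0],"angular":[0,0,-0.5]},{"dp":[0,0,0],"angular":[0,0,0]},{"dp":[0,0,0],"angular":[0,0,0]}]' 0.4
python3 - <<'E'
from h import *
snap('top');s=snap('side');t=load('top')
g=t['image'].astype(int).sum(2);W=world(t)
# panel after push
m=((g<150)&(abs(W[...,2]-.02)<.006)).astype(np.uint8)
n,l,st,ce=cv2.connectedComponentsWithStats(m)
for i in range(1,n):
    if st[i,4]>300:
        P=ray_at(t,np.argwhere(l==i)[:,::-1],.02)[:,:2].astype(np.float32)*1000; print(cv2.minAreaRect(P),len(P))
E
```

```text
tcp_pos: [0.4613, 0.0677, 0.1678]
force: [-0.3, -0.3, -0.2]
gripper_force: 0.0
t: 12.65
tcp_pos: [0.4635, 0.3032, 0.1636]
tool_rot: [0.708, 0.706, -0.001, -0.0]
force: [-0.3, -1.2, -0.9]
finger_gap: 0.599
gripper_force: 0.0
((467.04327392578125, -2.6462440490722656), (69.21778869628906, 94.94597625732422), 8.141925811767578) 892
```

```bash
python3 -m crank '[{"dp":[0.02,0.137,0],"angular":[0,0,0]},{"dp":[0,0,-0.7],"angular":[0,0,0]},{"dp":[0,0,-0.7],"angular":[0,0,0]},{"dp":[0,0,-0.7],"angular":[0,0,0]},{"dp":[0,0,-0.5],"angular":[0,0,0]},{"dp":[0,0,-0.3],"angular":[0,0,0]},{"dp":[0,0,-0.19],"angular":[0,0,0]},{"dp":[0,0,0],"angular":[0,0,0]},{"dp":[0,0,0],"angular":[0,0,0]}]'
python3 - <<'E'
from h import *
s=snap('side');t=sense()['tcp_pos'];u0,v0=proj(s,[t])[0].astype(int)
cv2.imwrite('pics/pin.png',cv2.resize(s['image'][v0-45:v0+45,u0-50:u0+50],None,fx=6,fy=6,interpolation=cv2.INTER_CUBIC))
E
```

```text
t: 13.65
tcp_pos: [0.4653, 0.3073, 0.0721]
tool_rot: [0.709, 0.706, 0.0, 0.0]
force: [0.2, -0.6, 0.8]
finger_gap: 0.598
gripper_force: 0.0
```

View pics/pin.png

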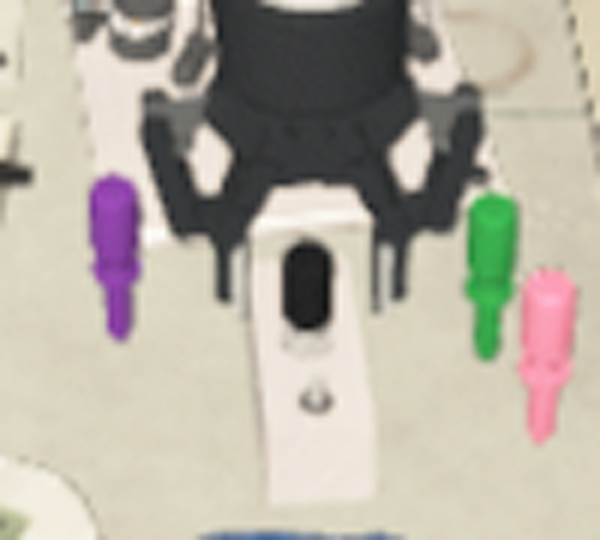

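The fingers (about x 235 and 395) straddle the black grip (307,285), with the dowel clear at (317,398). I close lightly first.

```bash
python3 -m crank '[{"dp":[0,0,0],"angular":[0,0,0]},{"dp":[0,0,0],"angular":[0,0,0]},{"dp":[0,0,0],"angular":[0,0,0]},{"dp":[0,0,0],"angular":[0,0,0]},{"dp":[0,0,0],"angular":[0,0,0]},{"dp":[0,0,0],"angular":[0,0,0]},{"dp":[0,0,0],"angular":[0,0,0]}]' 1 20
```

```text
t: 14.4
tcp_pos: [0.4653, 0.3074, 0.0722]
tool_rot: [0.709, 0.706, 0.001, 0.0]
force: [-0.8, -0.0, 5.1]
finger_gap: 0.25
gripper_force: 23.0
```

```bash
python3 -m crank '[{"dp":[0,0,0],"angular":[0,0,0]},{"dp":[0,0,0],"angular":[0,0,0]},{"dp":[0,0,0],"angular":[0,0,0]},{"dp":[0,0,0.1],"angular":[0,0,0]},{"dp":[0,0,0.2],"angular":[0,0,0]},{"dp":[0,0,0.4],"angular":[0,0,0]},{"dp":[0,0,0.4],"angular":[0,0,0]},{"dp":[0,0,0.4],"angular":[0,0,0]},{"dp":[0,0,0.6],"angular":[0,0,0]},{"dp":[0,0,0.6],"angular":[0,0,0]},{"dp":[0,0,0.6],"angular":[0,0,0]},{"dp":[0,0,0],"angular":[0,0,0]}]' 1 80
python3 - <<'E'
from h import *
s=load('top');g=s['image'].astype(float).mean(2)
u0,v0=proj(s,[(.5585,.0138,.07)])[0];print(u0,v0)
a=g[int(v0)-7:int(v0)+9,int(u0)-8:int(u0)+9];print(a.round(0).astype(int))
def cen(s,u0,v0,r,thr):
    u,v=np.meshgrid(np.arange(560),np.arange(420));w=np.clip(s['image'].astype(float).mean(2)-thr,0,None)*(np.hypot(u-u0,v-v0)<r)
    return (u*w).sum()/w.sum(),(v*w).sum()/w.sum()
for thr in(90,110,130):
    c=cen(s,u0,v0,5,thr);print(thr,c,ray_at(s,[c],.07),ray_at(s,[c],.066))
s=load('side');g=s['image'].astype(float).mean(2);u0,v0=proj(s,[(.5585,.0138,.07)])[0];print(u0,v0);print(g[int(v0)-8:int(v0)+9,int(u0)-8:int(u0)+9].astype(int))
E
```

```text
t: 15.6
tcp_pos: [0.4657, 0.3077, 0.1736]
tool_rot: [0.708, 0.706, 0.002, 0.001]
force: [-0.1, -0.6, -1.1]
finger_gap: 0.231
gripper_force: 78.6
293.228193552665 196.97675060798352
[[163 162 164 164 165 164 166 162 159 154 154 151 141 123 109 100  92]
 [161 155 160 166 170 174 172 162 155 143 134 127 111  98  89  82  83]
 [164 160 163 169 171 177 174 160 141 125 113  98  92  85  84  79  78]
 [167 170 169 171 169 162 152 136 115 103  89  85  78  80  79  79  74]
 [166 169 166 157 144 135 116  98  88  83  80  81  80  82  79  77  71]
 [151 156 142 131 117 102  91  88  87  85  79  79  82  81  81  81  74]
 [125 128 113 100  88  88  99 118 124 114  97  85  82  81  81  80  80]
 [ 91  96  92  86  79  95 125 149 157 147 124  96  84  76  81  79  81]
 [ 81  82  84  77  85 104 135 165 172 164 137 108  88  84  83  82  85]
 [ 81  85  79  82  83 101 130 156 170 161 140 108  88  83  87  87  84]
 [ 82  80  81  81  79  91 109 135 147 146 123 102  89  95 107 115 105]
 [ 79  81  80  83  82  82  89 103 115 117 108 105 110 126 142 148 133]
 [ 83  80  83  80  83  84  82  89  95 105 115 128 142 155 164 166 1
[... 1188 characters left out ...]
 97 105 106 105 104 105 108 109 110 146 193 206 208 209 207]
 [154  95  91 100 104 103 102 101 107 110 108 116 152 192 207 206 208]
 [189 124  87  93 102  99  90  93 107 114 104 102 115 152 191 208 208]
 [203 164 107 107  94  97  92 101 120 120 102 100 104 115 152 191 209]
 [196 154 115 128 114  93 101 106 116 111 103 103 104 104 115 153 194]
 [188 125 108 150 166 113  94 101 104 105 103 103 103 101 100 115 157]
 [190 131 100 157 199 165 113  96 102 104 104 102 107 110 100 102 119]
 [202 166 116 143 203 199 161 100  97 105 105 110 142 157 104 104 101]
 [207 201 169 155 190 205 192 145  90 100 101 106 160 189 129 119 121]
 [208 197 173 168 179 202 200 184 125  92 100 104 137 175 175 170 163]]
```

```bash
python3 -m crank '[{"dp":[0.26,-0.82,0],"angular":[0,0,0]},{"dp":[0.26,-0.82,0],"angular":[0,0,0]},{"dp":[0.26,-0.82,0],"angular":[0,0,0]},{"dp":[0.26,-0.82,0],"angular":[0,0,0]},{"dp":[0.26,-0.82,0],"angular":[0,0,0]},{"dp":[0.26,-0.82,0],"angular":[0,0,0]},{"dp":[0.26,-0.82,0],"angular":[0,0,0]},{"dp":[0.26,-0.82,0],"angular":[0,0,0]},{"dp":[0.26,-0.82,0],"angular":[0,0,0]},{"dp":[0.26,-0.82,0],"angular":[0,0,0]},{"dp":[0.2,-0.6,0],"angular":[0,0,0]},{"dp":[0.2,-0.6,0],"angular":[0,0,0]},{"dp":[0.13,-0.41,0],"angular":[0,0,0]},{"dp":[0,0,0],"angular":[0,0,0]},{"dp":[0,0,0],"angular":[0,0,0]},{"dp":[0,0,0],"angular":[0,0,0]}]'
python3 - <<'E'
from h import *
s=snap('side');snap('top');t=sense()['tcp_pos'];print(t,sense()['tool_rot'])
u0,v0=proj(s,[t-[0,0,.07]])[0].astype(int);print(u0,v0)
cv2.imwrite('pics/ins.png',cv2.resize(s['image'][v0-35:v0+40,u0-45:u0+45],None,fx=7,fy=7,interpolation=cv2.INTER_CUBIC))
E
```

```text
t: 17.2
tcp_pos: [0.558, 0.0139, 0.1704]
tool_rot: [0.708, 0.706, -0.0, -0.001]
force: [0.0, -0.2, -0.8]
finger_gap: 0.232
gripper_force: 78.6
[0.55824521 0.01389264 0.17054661] [ 7.08153712e-01  7.06058196e-01 -1.54156204e-04 -3.46826730e-04]
259 198
```

View pics/ins.png

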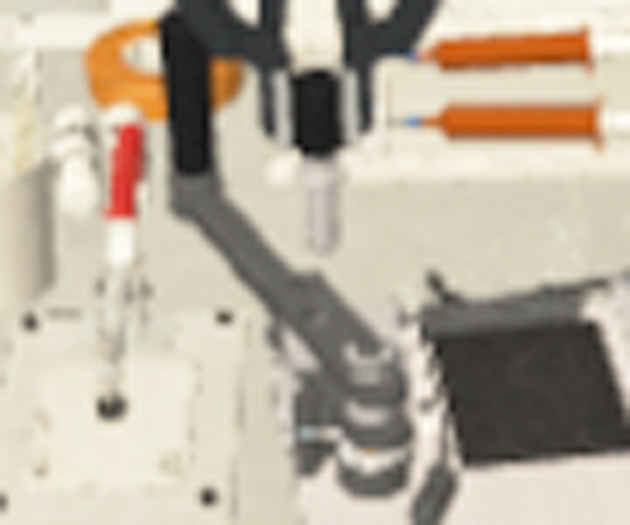

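The pin hangs upright with its tip at (322,250), and the ear's hole is at about (320,315), so it is close to in line. I descend and feel for contact.

```bash
python3 -m crank '[{"dp":[0.027,-0.013,0],"angular":[0,0,0]},{"dp":[0,0,-0.3],"angular":[0,0,0]},{"dp":[0,0,-0.3],"angular":[0,0,0]},{"dp":[0,0,-0.3],"angular":[0,0,0]},{"dp":[0,0,-0.05],"angular":[0,0,0]},{"dp":[0,0,0],"angular":[0,0,0]},{"dp":[0,0,0],"angular":[0,0,0]}]'|grep -E "pos|force"
python3 -m crank '[{"dp":[0,0,-0.05],"angular":[0,0,0]},{"dp":[0,0,-0.05],"angular":[0,0,0]},{"dp":[0,0,0],"angular":[0,0,0]}]'|grep -E "pos|force"
python3 -m crank '[{"dp":[0,0,-0.05],"angular":[0,0,0]},{"dp":[0,0,0],"angular":[0,0,0]}]'|grep -E "pos|force"
```

```text
tcp_pos: [0.5597, 0.0125, 0.142]
force: [0.3, 0.2, -0.7]
gripper_force: 78.6
tcp_pos: [0.5596, 0.0126, 0.1391]
force: [-0.7, 0.6, -0.9]
gripper_force: 78.6
tcp_pos: [0.5595, 0.0126, 0.1375]
force: [0.7, 1.1, -0.5]
gripper_force: 78.6
```

```bash
for i in 1; do python3 -m crank '[{"dp":[0,0,-0.05],"angular":[0,0,0]},{"dp":[0,0,0],"angular":[0,0,0]}]'|grep -E "pos|^force"
python3 -m crank '[{"dp":[0,0,-0.05],"angular":[0,0,0]},{"dp":[0,0,0],"angular":[0,0,0]}]'|grep -E "pos|^force"
python3 -m crank '[{"dp":[0,0,-0.05],"angular":[0,0,0]},{"dp":[0,0,0],"angular":[0,0,0]}]'|grep -E "pos|^force"; done
```

```text
tcp_pos: [0.5595, 0.0126, 0.1359]
force: [-0.0, -0.3, -0.7]
tcp_pos: [0.5595, 0.0126, 0.1344]
force: [-0.4, 1.4, -1.2]
tcp_pos: [0.5598, 0.0124, 0.133]
force: [0.1, -0.2, -1.1]
```

```bash
for i in 1; do python3 -m crank '[{"dp":[0,0,-0.05],"angular":[0,0,0]},{"dp":[0,0,0],"angular":[0,0,0]}]'|grep -E "pos|^force"
python3 -m crank '[{"dp":[0,0,-0.05],"angular":[0,0,0]},{"dp":[0,0,0],"angular":[0,0,0]}]'|grep -E "pos|^force"
python3 -m crank '[{"dp":[0,0,-0.05],"angular":[0,0,0]},{"dp":[0,0,-0.05],"angular":[0,0,0]},{"dp":[0,0,0],"angular":[0,0,0]}]'|grep -E "pos|^force"; done
```

```text
tcp_pos: [0.5599, 0.0124, 0.1315]
force: [0.8, -0.2, 0.1]
tcp_pos: [0.5599, 0.0125, 0.13]
force: [0.8, -0.6, -1.5]
tcp_pos: [0.5599, 0.0124, 0.127]
force: [0.6, -0.4, -1.7]
```

```bash
for i in 1; do python3 -m crank '[{"dp":[0,0,-0.05],"angular":[0,0,0]},{"dp":[0,0,-0.05],"angular":[0,0,0]},{"dp":[0,0,-0.05],"angular":[0,0,0]},{"dp":[0,0,-0.05],"angular":[0,0,0]},{"dp":[0,0,0],"angular":[0,0,0]}]'|grep -E "pos|^force"
python3 -m crank '[{"dp":[0,0,-0.05],"angular":[0,0,0]},{"dp":[0,0,-0.05],"angular":[0,0,0]},{"dp":[0,0,-0.05],"angular":[0,0,0]},{"dp":[0,0,0],"angular":[0,0,0]}]'|grep -E "pos|^force"
python3 -m crank '[{"dp":[0,0,-0.05],"angular":[0,0,0]},{"dp":[0,0,-0.05],"angular":[0,0,0]},{"dp":[0,0,-0.05],"angular":[0,0,0]},{"dp":[0,0,0],"angular":[0,0,0]}]'|grep -E "pos|^force"; done
```

```text
tcp_pos: [0.5599, 0.0124, 0.1209]
force: [1.8, -1.3, -0.8]
tcp_pos: [0.5599, 0.0124, 0.1165]
force: [2.4, -1.0, -1.0]
tcp_pos: [0.5599, 0.0124, 0.112]
force: [2.7, -1.8, -2.3]
```

```bash
for i in 1; do python3 -m crank '[{"dp":[0.01,-0.005,-0.05],"angular":[0,0,0]},{"dp":[0,0,-0.05],"angular":[0,0,0]},{"dp":[0,0,-0.05],"angular":[0,0,0]},{"dp":[0,0,-0.05],"angular":[0,0,0]},{"dp":[0,0,0],"angular":[0,0,0]}]'|grep -E "pos|^force"
python3 -m crank '[{"dp":[0,0,-0.05],"angular":[0,0,0]},{"dp":[0,0,-0.04],"angular":[0,0,0]},{"dp":[0,0,0],"angular":[0,0,0]}]'|grep -E "pos|^force"
python3 -m crank '[{"dp":[0,0,-0.04],"angular":[0,0,0]},{"dp":[0,0,0],"angular":[0,0,0]}]'|grep -E "pos|^force"; done
```

```text
tcp_pos: [0.5599, 0.0123, 0.1059]
force: [3.6, -1.7, -0.6]
tcp_pos: [0.5599, 0.0124, 0.1032]
force: [2.4, -1.7, -1.1]
tcp_pos: [0.56, 0.0124, 0.1024]
force: [2.6, -1.3, 1.0]
```

```bash
for i in 1; do python3 -m crank '[{"dp":[0,0,-0.04],"angular":[0,0,0]},{"dp":[0,0,0],"angular":[0,0,0]}]'|grep -E "pos|^force"
python3 -m crank '[{"dp":[0,0,-0.04],"angular":[0,0,0]},{"dp":[0,0,0],"angular":[0,0,0]}]'|grep -E "pos|^force"; done
```

```text
tcp_pos: [0.5601, 0.0124, 0.1023]
force: [0.7, -1.8, 9.4]
tcp_pos: [0.5601, 0.0124, 0.1023]
force: [-1.7, -1.6, 17.6]
```

```bash
python3 -m crank '[{"dp":[0,0,0.06],"angular":[0,0,0]},{"dp":[0,0,0],"angular":[0,0,0]},{"dp":[0,0,0],"angular":[0,0,0]},{"dp":[0,0,0],"angular":[0,0,0]},{"dp":[0,0,0],"angular":[0,0,0]},{"dp":[0,0,0],"angular":[0,0,0]}]' 0.4
python3 - <<'E'
from h import *
for n in('top',):
    s=load(n);W=world(s);im=s['image'].astype(int)
    for nm in('x',):
        m=(np.abs(W[...,0]-.645)<.045)&(np.abs(W[...,1]+.1)<.07)&(W[...,2]>.02)
        red=m&(im[...,2]>im[...,1]+60); print(n,'red',W[red].min(0),W[red].max(0),np.median(W[red],0))
        blk=m&(W[...,2]>.13);print('grip',W[blk].mean(0),blk.sum(),ray_at(s,np.argwhere(blk)[:,::-1],.15).mean(0))
        # everything higher than 6cm
        hi=m&(W[...,2]>.065)&~blk; print(hi.sum(),W[hi][:,:].min(0) if hi.sum() else 0,W[hi].max(0) if hi.sum() else 0)
E
```

```text
t: 23.1
tcp_pos: [0.5596, 0.0125, 0.1012]
tool_rot: [0.709, 0.706, -0.0, -0.0]
force: [-0.3, -0.7, -0.1]
finger_gap: 0.6
gripper_force: 0.0
top red [ 0.6455272  -0.14372479  0.06207053] [ 0.65685574 -0.08277784  0.07883002] [ 0.65101061 -0.11316897  0.07213238]
grip [ 0.61903345 -0.11108531  0.14746279] 96 [ 0.61868892 -0.11068284  0.15      ]
171 [ 0.60748296 -0.14665414  0.06542402] [ 0.68979388 -0.08012264  0.12780195]
```

```bash
python3 -m crank '[{"dp":[0,0,0.3],"angular":[0,0,0]},{"dp":[0,0,0.9],"angular":[0,0,0]},{"dp":[0,0,1],"angular":[0,0,0]},{"dp":[0,0,0.9],"angular":[0,0,0]},{"dp":[0.2,-0.42,0],"angular":[0,0,2.55]},{"dp":[0.2,-0.42,0],"angular":[0,0,2.55]},{"dp":[0.2,-0.42,0],"angular":[0,0,2.55]},{"dp":[0.2,-0.42,0],"angular":[0,0,2.55]},{"dp":[0.2,-0.42,0],"angular":[0,0,2.55]},{"dp":[0.2,-0.42,0],"angular":[0,0,2.55]},{"dp":[0.2,-0.42,0],"angular":[0,0,2.55]},{"dp":[0.2,-0.42,0],"angular":[0,0,2.55]},{"dp":[0.2,-0.42,0],"angular":[0,0,2.55]},{"dp":[0.2,-0.37,0],"angular":[0,0,2.55]},{"dp":[0,0,0],"angular":[0,0,0]},{"dp":[0,0,0],"angular":[0,0,0]},{"dp":[0,0,0],"angular":[0,0,0]}]'
python3 - <<'E'
from h import *
s=snap('side');t=snap('top');c=sense()['tcp_pos'];print(c)
u0,v0=proj(s,[(.58,-.04,.1)])[0].astype(int)
a=cv2.resize(s['image'][v0-45:v0+45,u0-55:u0+55],None,fx=7,fy=6.6,interpolation=cv2.INTER_CUBIC);cv2.imwrite('pics/lev.png',a)
W=world(t);m=(np.hypot(W[...,0]-.559,W[...,1]-.013)<.014)&(W[...,2]>.09);print('pin top z',m.sum(),W[m].mean(0) if m.sum() else 0,W[m][:,2].max() if m.sum() else 0)
E
```

```text
t: 24.8
tcp_pos: [0.6193, -0.1114, 0.1947]
tool_rot: [0.535, 0.845, 0.0, -0.0]
force: [0.0, -0.6, 0.5]
finger_gap: 0.602
gripper_force: 0.0
[ 0.61947007 -0.11132451  0.19471164]
pin top z 67 [0.55627097 0.01525691 0.11562159] 0.12440164754711103
```

View pics/lev.png

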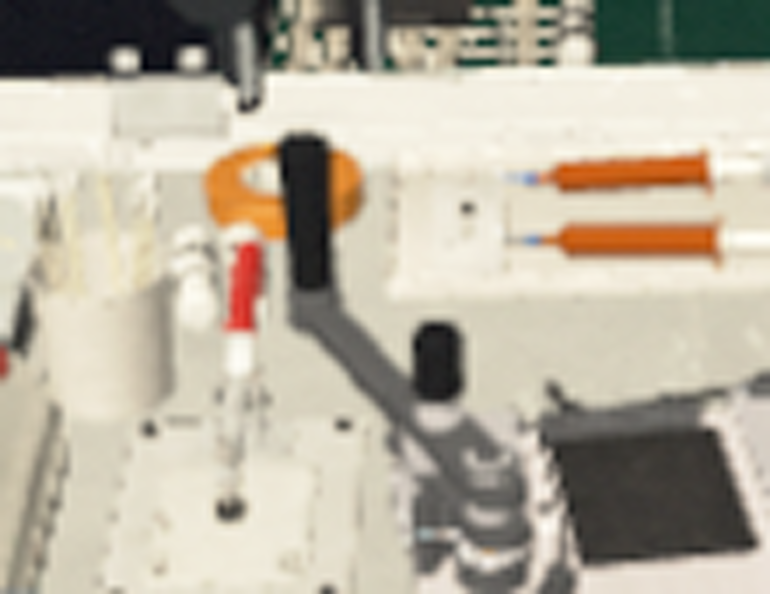

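The pin is home, with its collar on the ear at (437,415) and its top about 118 mm up. The open fingers, at (247,60) and (372,40), are above the lever grip at (303,210). I descend and close.

```bash
python3 -m crank '[{"dp":[0.01,-0.01,-0.6],"angular":[0,0,0]},{"dp":[0,0,-0.6],"angular":[0,0,0]},{"dp":[0,0,-0.6],"angular":[0,0,0]},{"dp":[0,0,-0.5],"angular":[0,0,0]},{"dp":[0,0,-0.36],"angular":[0,0,0]},{"dp":[0,0,0],"angular":[0,0,0]}]'|grep -E "pos|^force"
python3 -m crank '[{"dp":[0,0,0],"angular":[0,0,0]},{"dp":[0,0,0],"angular":[0,0,0]},{"dp":[0,0,0],"angular":[0,0,0]},{"dp":[0,0,0],"angular":[0,0,0]},{"dp":[0,0,0],"angular":[0,0,0]},{"dp":[0,0,0],"angular":[0,0,0]}]' 1 35
```

```text
tcp_pos: [0.6191, -0.1118, 0.1131]
force: [0.8, 0.4, 0.2]
t: 26.1
tcp_pos: [0.6216, -0.1124, 0.1159]
tool_rot: [0.535, 0.845, 0.001, 0.002]
force: [4.8, 2.9, 2.5]
finger_gap: 0.278
gripper_force: 34.4
```

```bash
python3 -m crank '[{"dp":[-0.093,-0.04,0],"angular":[0,0,-0.917]},{"dp":[-0.093,-0.04,0],"angular":[0,0,-0.917]},{"dp":[-0.093,-0.04,0],"angular":[0,0,-0.917]},{"dp":[-0.093,-0.04,0],"angular":[0,0,-0.917]},{"dp":[-0.093,-0.04,0],"angular":[0,0,-0.917]}]' 1 45 |grep -E "pos|force"
python3 -m crank '[{"dp":[-0.096,-0.0325,0],"angular":[0,0,-0.917]},{"dp":[-0.096,-0.0325,0],"angular":[0,0,-0.917]},{"dp":[-0.096,-0.0325,0],"angular":[0,0,-0.917]},{"dp":[-0.096,-0.0325,0],"angular":[0,0,-0.917]},{"dp":[-0.096,-0.0325,0],"angular":[0,0,-0.917]}]'|grep -E "pos|force"
python3 -m crank '[{"dp":[-0.098,-0.0247,0],"angular":[0,0,-0.917]},{"dp":[-0.098,-0.0247,0],"angular":[0,0,-0.917]},{"dp":[-0.098,-0.0247,0],"angular":[0,0,-0.917]},{"dp":[-0.098,-0.0247,0],"angular":[0,0,-0.917]},{"dp":[-0.098,-0.0247,0],"angular":[0,0,-0.917]}]'|grep -E "pos|force"
```

```text
tcp_pos: [0.6078, -0.1183, 0.1159]
force: [4.6, 4.0, 2.0]
gripper_force: 43.8
tcp_pos: [0.5937, -0.1231, 0.1159]
force: [4.9, 4.4, 1.6]
gripper_force: 43.8
tcp_pos: [0.5794, -0.1268, 0.116]
force: [6.4, 5.5, 0.7]
gripper_force: 43.8
```

```bash
python3 -m crank '[{"dp":[-0.1,-0.0165,0],"angular":[0,0,-0.917]},{"dp":[-0.1,-0.0165,0],"angular":[0,0,-0.917]},{"dp":[-0.1,-0.0165,0],"angular":[0,0,-0.917]},{"dp":[-0.1,-0.0165,0],"angular":[0,0,-0.917]},{"dp":[-0.1,-0.0165,0],"angular":[0,0,-0.917]}]' |grep -E "pos|force"
python3 -m crank '[{"dp":[-0.101,-0.0085,0],"angular":[0,0,-0.917]},{"dp":[-0.101,-0.0085,0],"angular":[0,0,-0.917]},{"dp":[-0.101,-0.0085,0],"angular":[0,0,-0.917]},{"dp":[-0.101,-0.0085,0],"angular":[0,0,-0.917]},{"dp":[-0.101,-0.0085,0],"angular":[0,0,-0.917]}]'|grep -E "pos|force"
python3 -m crank '[{"dp":[-0.101,0,0],"angular":[0,0,-0.917]},{"dp":[-0.101,0,0],"angular":[0,0,-0.917]},{"dp":[-0.101,0,0],"angular":[0,0,-0.917]},{"dp":[-0.101,0,0],"angular":[0,0,-0.917]},{"dp":[-0.101,0,0],"angular":[0,0,-0.917]}]'|grep -E "pos|force"
```

```text
tcp_pos: [0.5647, -0.1294, 0.1159]
force: [7.8, 4.5, 1.3]
gripper_force: 43.9
tcp_pos: [0.55, -0.1307, 0.1159]
force: [8.0, 5.7, -0.0]
gripper_force: 43.9
tcp_pos: [0.5353, -0.131, 0.1159]
force: [10.0, 6.2, -0.4]
gripper_force: 44.0
```

```bash
python3 -m crank '[{"dp":[-0.101,0.0085,0],"angular":[0,0,-0.917]},{"dp":[-0.101,0.0085,0],"angular":[0,0,-0.917]},{"dp":[-0.101,0.0085,0],"angular":[0,0,-0.917]},{"dp":[-0.101,0.0085,0],"angular":[0,0,-0.917]},{"dp":[-0.101,0.0085,0],"angular":[0,0,-0.917]}]' |grep -E "pos|force"
python3 -m crank '[{"dp":[-0.1,0.0155,0],"angular":[0,0,-0.917]},{"dp":[-0.1,0.0155,0],"angular":[0,0,-0.917]},{"dp":[-0.1,0.0155,0],"angular":[0,0,-0.917]}]'|grep -E "pos|force"
python3 -m crank '[{"dp":[-0.05,0.008,0],"angular":[0,0,-0.46]},{"dp":[-0.05,0.008,0],"angular":[0,0,-0.46]}]'|grep -E "pos|force"
```

```text
tcp_pos: [0.5207, -0.1301, 0.1159]
force: [10.4, 5.2, -1.4]
gripper_force: 44.1
tcp_pos: [0.5121, -0.1291, 0.1159]
force: [11.7, 4.6, -1.9]
gripper_force: 44.2
tcp_pos: [0.5092, -0.1286, 0.1159]
force: [11.6, 4.1, -1.2]
gripper_force: 44.2
```

```bash
python3 -m crank '[{"dp":[-0.05,0.008,0],"angular":[0,0,-0.46]},{"dp":[-0.05,0.008,0],"angular":[0,0,-0.46]},{"dp":[-0.05,0.008,0],"angular":[0,0,-0.46]}]' |grep -E "pos|force"
python3 -m crank '[{"dp":[-0.05,0.009,0],"angular":[0,0,-0.46]},{"dp":[0,0,0],"angular":[0,0,0]}]'|grep -E "pos|force"
python3 -m crank '[{"dp":[-0.05,0.009,0],"angular":[0,0,-0.46]},{"dp":[0,0,0],"angular":[0,0,0]}]'|grep -E "pos|force"
```

```text
tcp_pos: [0.5049, -0.1279, 0.1159]
force: [12.3, 5.0, -1.4]
gripper_force: 44.2
tcp_pos: [0.5041, -0.1278, 0.1159]
force: [14.2, 5.5, -3.6]
gripper_force: 44.5
tcp_pos: [0.5039, -0.1278, 0.116]
force: [16.8, 6.4, -5.7]
gripper_force: 44.9
```

```bash
python3 -m crank '[{"dp":[-0.05,0.009,0],"angular":[0,0,0]},{"dp":[-0.05,0.009,0],"angular":[0,0,0]},{"dp":[0,0,0],"angular":[0,0,0]},{"dp":[0,0,0],"angular":[0,0,0]},{"dp":[0,0,0],"angular":[0,0,0]},{"dp":[0,0,0],"angular":[0,0,0]},{"dp":[0,0,0],"angular":[0,0,0]},{"dp":[0,0,0],"angular":[0,0,0]},{"dp":[0,0,0],"angular":[0,0,0]},{"dp":[0,0,0],"angular":[0,0,0]},{"dp":[0,0,0],"angular":[0,0,0]},{"dp":[0,0,0],"angular":[0,0,0]},{"dp":[0,0,0],"angular":[0,0,0]},{"dp":[0,0,0],"angular":[0,0,0]}]'
python3 - <<'E'
from h import *
t=snap('top');s=snap('side');g=t['image'].astype(int).sum(2);W=world(t)
m=((g<150)&(abs(W[...,2]-.02)<.006)).astype(np.uint8)
n,l,st,ce=cv2.connectedComponentsWithStats(m)
for i in range(1,n):
    if st[i,4]>150:
        P=ray_at(t,np.argwhere(l==i)[:,::-1],.02)[:,:2].astype(np.float32)*1000; print(cv2.minAreaRect(P),len(P))
a=t['image'][155:290,210:370];cv2.imwrite('pics/full.png',cv2.resize(a,None,fx=4,fy=4,interpolation=cv2.INTER_CUBIC))
E
```

```text
t: 32.2
tcp_pos: [0.5037, -0.1278, 0.116]
tool_rot: [0.781, 0.624, 0.006, 0.009]
force: [22.8, 7.0, -9.7]
finger_gap: 0.273
gripper_force: 45.8
((451.4123229980469, -5.07635498046875), (59.05793380737305, 93.07051086425781), 8.228930473327637) 669
```

The hold lasted over a second, and the panel's far edge is now at about press x 0, as expected. I ease back slowly.

```bash
python3 -m crank '[{"dp":[0.067,-0.011,0],"angular":[0,0,0.4]},{"dp":[0.067,-0.011,0],"angular":[0,0,0.4]},{"dp":[0.067,-0.011,0],"angular":[0,0,0.4]},{"dp":[0.067,-0.011,0],"angular":[0,0,0.4]},{"dp":[0.067,-0.011,0],"angular":[0,0,0.4]},{"dp":[0.067,-0.011,0],"angular":[0,0,0.4]},{"dp":[0.07,-0.01,0],"angular":[0,0,0.64]},{"dp":[0.07,-0.01,0],"angular":[0,0,0.64]},{"dp":[0.07,-0.01,0],"angular":[0,0,0.64]},{"dp":[0.07,-0.01,0],"angular":[0,0,0.64]},{"dp":[0.07,-0.01,0],"angular":[0,0,0.64]},{"dp":[0.07,-0.01,0],"angular":[0,0,0.64]},{"dp":[0.07,-0.01,0],"angular":[0,0,0.64]}]' |grep -E "pos|force"
python3 -m crank '[{"dp":[0.071,-0.005,0],"angular":[0,0,0.64]},{"dp":[0.071,-0.005,0],"angular":[0,0,0.64]},{"dp":[0.071,-0.005,0],"angular":[0,0,0.64]},{"dp":[0.071,-0.005,0],"angular":[0,0,0.64]},{"dp":[0.071,-0.005,0],"angular":[0,0,0.64]},{"dp":[0.071,-0.005,0],"angular":[0,0,0.64]},{"dp":[0.071,-0.005,0],"angular":[0,0,0.64]},{"dp":[0.071,0,0],"angular":[0,0,0.64]},{"dp":[0.071,0,0],"angular":[0,0,0.64]},{"dp":[0.071,0,0],"angular":[0,0,0.64]},{"dp":[0.071,0,0],"angular":[0,0,0.64]},{"dp":[0.071,0,0],"angular":[0,0,0.64]},{"dp":[0.071,0,0],"angular":[0,0,0.64]},{"dp":[0.071,0,0],"angular":[0,0,0.64]}]'|grep -E "pos|force"
python3 -m crank '[{"dp":[0.071,0.006,0],"angular":[0,0,0.64]},{"dp":[0.071,0.006,0],"angular":[0,0,0.64]},{"dp":[0.071,0.006,0],"angular":[0,0,0.64]},{"dp":[0.071,0.006,0],"angular":[0,0,0.64]},{"dp":[0.071,0.006,0],"angular":[0,0,0.64]},{"dp":[0.071,0.006,0],"angular":[0,0,0.64]},{"dp":[0.071,0.006,0],"angular":[0,0,0.64]},{"dp":[0.07,0.012,0],"angular":[0,0,0.64]},{"dp":[0.07,0.012,0],"angular":[0,0,0.64]},{"dp":[0.07,0.012,0],"angular":[0,0,0.64]},{"dp":[0.07,0.012,0],"angular":[0,0,0.64]},{"dp":[0.07,0.012,0],"angular":[0,0,0.64]},{"dp":[0.07,0.012,0],"angular":[0,0,0.64]},{"dp":[0.07,0.012,0],"angular":[0,0,0.64]}]'|grep -E "pos|force"
```

```text
tcp_pos: [0.5247, -0.1305, 0.1159]
force: [9.4, 5.3, 0.3]
gripper_force: 44.4
tcp_pos: [0.5535, -0.1305, 0.1159]
force: [7.4, 6.2, 1.0]
gripper_force: 44.3
tcp_pos: [0.5821, -0.1262, 0.1159]
force: [5.7, 6.8, 2.7]
gripper_force: 44.3
```

```bash
python3 -m crank '[{"dp":[0.069,0.018,0],"angular":[0,0,0.64]},{"dp":[0.069,0.018,0],"angular":[0,0,0.64]},{"dp":[0.069,0.018,0],"angular":[0,0,0.64]},{"dp":[0.069,0.018,0],"angular":[0,0,0.64]},{"dp":[0.069,0.018,0],"angular":[0,0,0.64]},{"dp":[0.069,0.018,0],"angular":[0,0,0.64]},{"dp":[0.069,0.018,0],"angular":[0,0,0.64]},{"dp":[0.068,0.023,0],"angular":[0,0,0.64]},{"dp":[0.068,0.023,0],"angular":[0,0,0.64]},{"dp":[0.068,0.023,0],"angular":[0,0,0.64]},{"dp":[0.068,0.023,0],"angular":[0,0,0.64]},{"dp":[0.068,0.023,0],"angular":[0,0,0.64]}]' |grep -E "pos|force"
python3 -m crank '[{"dp":[0.067,0.027,0],"angular":[0,0,0.64]},{"dp":[0.067,0.027,0],"angular":[0,0,0.64]},{"dp":[0.067,0.027,0],"angular":[0,0,0.64]},{"dp":[0.067,0.027,0],"angular":[0,0,0.64]}]'|grep -E "pos|force"
python3 -m crank '[{"dp":[0.05,0.021,0],"angular":[0,0,0.4]},{"dp":[0.05,0.021,0],"angular":[0,0,0.4]},{"dp":[0,0,0],"angular":[0,0,0]}]'|grep -E "pos|force"
```

```text
tcp_pos: [0.6061, -0.1189, 0.1159]
force: [3.8, 5.1, 3.8]
gripper_force: 44.3
tcp_pos: [0.614, -0.1158, 0.1159]
force: [2.9, 5.1, 4.4]
gripper_force: 44.3
tcp_pos: [0.6168, -0.1146, 0.1159]
force: [2.7, 4.7, 4.6]
gripper_force: 44.3
```

```bash
python3 -m crank '[{"dp":[0.05,0.022,0],"angular":[0,0,0.4]},{"dp":[0.05,0.022,0],"angular":[0,0,0.4]},{"dp":[0,0,0],"angular":[0,0,0]}]'|grep -E "pos|force"
python3 -m crank '[{"dp":[0.04,0.018,0],"angular":[0,0,0.3]},{"dp":[0.04,0.018,0],"angular":[0,0,0.3]},{"dp":[0,0,0],"angular":[0,0,0]}]'|grep -E "pos|force"
```

```text
tcp_pos: [0.6196, -0.1133, 0.1159]
force: [2.3, 5.1, 5.8]
gripper_force: 44.4
tcp_pos: [0.6218, -0.1123, 0.1159]
force: [1.1, 5.1, 5.4]
gripper_force: 44.4
```

```bash
python3 -m crank '[{"dp":[0.04,0.018,0],"angular":[0,0,0]},{"dp":[0.04,0.018,0],"angular":[0,0,0]},{"dp":[0,0,0],"angular":[0,0,0]}]'|grep -E "pos|force"
python3 -m crank '[{"dp":[0.03,0.014,0],"angular":[0,0,0]},{"dp":[0,0,0],"angular":[0,0,0]}]'|grep -E "pos|force|^t:"
```

```text
tcp_pos: [0.6228, -0.1117, 0.1159]
force: [-2.1, 2.9, 6.8]
gripper_force: 44.5
t: 39.4
tcp_pos: [0.6229, -0.1116, 0.1159]
force: [-3.6, 1.3, 8.3]
gripper_force: 44.6
```

The lever is back on its rest stop: the position has stalled and the force has reversed. I release and rise.

```bash
python3 -m crank '[{"dp":[0,0,0],"angular":[0,0,0]},{"dp":[0,0,0],"angular":[0,0,0]},{"dp":[0,0,0],"angular":[0,0,0]},{"dp":[0,0,0],"angular":[0,0,0]},{"dp":[0,0,0],"angular":[0,0,0]}]' 0.4|grep -E "pos|force|gap"
python3 -m crank '[{"dp":[0,0,0.3],"angular":[0,0,0]},{"dp":[0,0,0.8],"angular":[0,0,0]},{"dp":[0,0,1],"angular":[0,0,0]},{"dp":[0,0,1],"angular":[0,0,0]},{"dp":[0,0,1],"angular":[0,0,0]},{"dp":[-0.3,-0.8,0.5],"angular":[0,0,0]},{"dp":[-0.3,-0.8,0],"angular":[0,0,0]},{"dp":[-0.3,-0.8,0],"angular":[0,0,0]},{"dp":[-0.3,-0.8,0],"angular":[0,0,0]},{"dp":[0,0,0],"angular":[0,0,0]},{"dp":[0,0,0],"angular":[0,0,0]}]'|grep -E "pos|force|^t:"
python3 - <<'E'
from h import *
t=snap('top');s=snap('side');g=t['image'].astype(int).sum(2);W=world(t)
m=((g<150)&(abs(W[...,2]-.02)<.006)).astype(np.uint8)
n,l,st,ce=cv2.connectedComponentsWithStats(m)
for i in range(1,n):
    if st[i,4]>150:
        P=ray_at(t,np.argwhere(l==i)[:,::-1],.02)[:,:2].astype(np.float32)*1000; print(cv2.minAreaRect(P),len(P))
for n,c,z in(('pin',(.559,.013),.09),('grip',(.619,-.111),.13)):
    m=(np.hypot(W[...,0]-c[0],W[...,1]-c[1])<.02)&(W[...,2]>z);print(n,m.sum(),W[m].mean(0),np.percentile(W[m][:,2],80))
a=cv2.resize(t['image'][155:290,210:370],None,fx=3,fy=3);b=cv2.resize(s['image'][130:265,190:350],None,fx=2,fy=3)
cv2.imwrite('pics/end.png',np.hstack([a,b]))
E
```

```text
tcp_pos: [0.6246, -0.1116, 0.1145]
force: [-0.3, 0.7, 0.9]
finger_gap: 0.601
gripper_force: 0.0
t: 41.0
tcp_pos: [0.5887, -0.2077, 0.2533]
force: [-0.1, 1.0, 0.0]
gripper_force: 0.0
((451.31787109375, -4.117321014404297), (52.47772979736328, 91.75729370117188), 7.208911895751953) 569
pin 67 [0.55740671 0.01607427 0.11504033] 0.11838170869036771
grip 97 [ 0.61891131 -0.11110772  0.14731795] 0.14996852490479232
```

View pics/end.png

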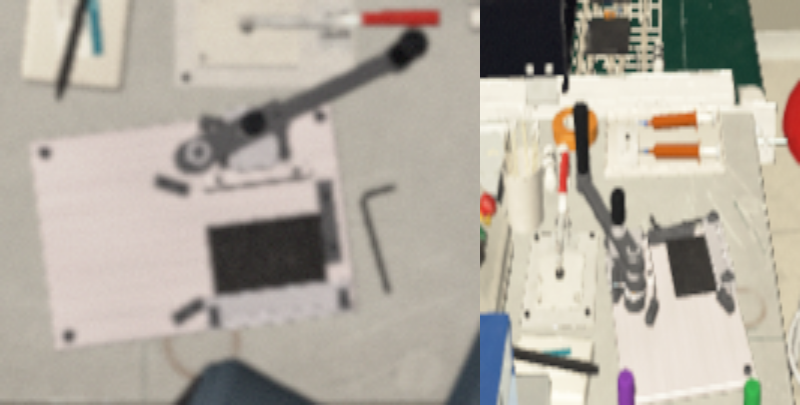

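The end view shows the panel in the rail and against the stop at (268,252), the pin home at (255,122), the lever at rest with its grip at (408,45), and the hex key not moved.

```bash
python3 -c "
from station import order
print(order.sign_off())"
```

```text
the job is handed in; nothing more can be done
None
```

I handed the job in at about 41 s: the panel sits in the edge rail against the side stop, the pin is fully home, and the lever was held over a second at full stroke, then eased back to rest; the bystanders I could see in the final view looked undisturbed.

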